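# Nest the steel cups and hold the stack for strapping

### The arm

A 6-joint arm with a two-finger parallel gripper is mounted at the origin on the work surface. World frame = base frame: x ahead of the robot, y to its left, z up, the work surface at z = 0. Lengths are in mm, angles in rad, forces in N, time in s.
With the tool pointing down it reaches from about 350 to 875 mm from the base axis. Payload 4.2 kg.
Tool frame: the origin (TCP) lies at the very end of the fingers, on their centre line; the grasp point (between the pads) lies 19 mm behind it; z points along the fingers, y is the line along which they close (so a half turn about z gives the same grasp; the last joint's range is limited). The gripper opens to 87 mm and grips with 3 to 60 N. Pads are 19 mm wide; open, the fingers measure 117 mm over their backs; the gripper's body (75 mm by 190 mm) begins 51 mm behind the grasp point.
Start: joints at [1.539, 0.385, 0.008, 0, -1.194, -0.259], TCP at [179.167, 598.747, 222.55] pointing down, gripper open.
Joint ranges: [-3.14, 3.14], [-1.21, 2.06], [-1.07, 1.41], [-3.16, 2.05], [-2.99, -0.16], [-3.1, 3.1]. Speed limits (rad/s): [2.79, 2.79, 3.14, 3.14, 3.14, 3.14].

### API

Orientations are given as a unit quaternion [x, y, z, w].
In Python, from plant import robot gives the robot as it stands.
- The arm moves only by the tool move_arm, never from a script. Its argument "commands" is one flat list of numbers, 7 for each row, row after row: the shift along the tool's x, y, z scaled (see below), then the turn, a rotation vector about the tool's x, y, z scaled (see below), then the opening, from 0 (shut) to 1 (fully open). In form: [x, y, z, ax, ay, az, grip, x, y, z, ax, ay, az, grip, ...]. A call has 1 to 10 rows; each row is the pose to reach, as a shift and turn from the pose commanded when the call began, along the tool's axes at that moment, turning the shorter way round; what a row does not reach only later rows make up. The controller multiplies each number of a shift by 15 cm and each number of a turn by pi rad. A row lasts 1/10 s, in which the tool goes at most 50 mm and 8.59 degrees, less where a joint would pass 70% of its speed; a pose out of reach is approached as far as the arm can. A call with a number of a shift or a turn outside -1 to 1 is refused whole. A call with a gripper value outside its range is refused whole. The fingers move at their own pace and stop on an object; "force" is the grip in N (left out, the last holds). Time passes only in rows, so rows that repeat a pose let the fingers close. It gives the time, the measured TCP pose, the force, the opening and the grip force at its end, in the units of the state.
- robot.sense(): the state, without advancing time (a new reading comes with each control period).
- robot.grab_frame(name): name is "scene" or "top"; returns a dict with "frame" (400x640x3 uint8, red, green, blue), "fx", "fy", "cx", "cy" (pixels), "k1" (the pictures are not rectified: a ray, as slopes to the right and down, at radius r is drawn at 1 + k1 r^2 times it, then the intrinsics apply), "world_from_camera" (4x4, takes a point from camera to world coordinates). Camera axes: x right, y down, z forward; pixel columns grow to the right and rows downward; lengths in mm; the calibration is good to about 2 mm. A picture is of the moment at which its call begins. There is no depth.
- robot.hand_in(): hands the job in; it is judged then, once.
The state is a dict: "clock": time; "joint_pos": joint angles; "qd": joint speeds; "tau": joint torques, N m; "position": TCP position; "eef_rot": TCP orientation; "contact_force": force on the tool from outside, world axes, zero at the start; "moment": the same for the moment, N m; "width": opening from 0.0 (shut) to 1.0 (fully open); "gripper_force": force on a finger pad.
Only numpy, scipy, OpenCV 4.12 (cv2) and the standard library are available. Lean on these libraries where they do the work, as an engineer would, in place of code of your own. Each camera call takes 0.05 s, during which the arm holds its last target. There are 200 camera calls.

### The job

Nest the other two tapered steel cups into the cup that stands in front of the strapping station's sprung pad, so that all three make one upright stack, fully home. Then slide the stack along its white plate squarely against the middle of the pad and keep pressing it gently with a steady 10 newtons (the pad then has gone in about 20 mm, roughly half of the gap behind it; never ram it home), only the cups touching the pad. Finish while still holding it so, because I will close the strap around it; leave everything else on the bench alone.

Things in the scene. Friction and masses are not known exactly. Their poses are not given: they have to be found in the camera images.
- cup_a: The base cup, upright on the slide plate (6 mm) in front of the pad; same cup as cup_b and cup_c. Origin: centre of the underside, z up its axis. A cup nested fully in another sits concentric on its inner floor, 24 mm higher (undersides and rims alike), with about 2 mm of play all round. Pinched by its rims a stack pivots in the fingers; pushed from behind it stays upright.
- cup_b: One of the two cups to nest, standing upright elsewhere on the bench; a tapered stainless cup, identical to the other two: 60 mm high, outer diameter 40 mm at the bottom and 62 mm at the rim, wall 2.5 mm, solid bottom 24 mm thick (so the inside is 36 mm deep), about 90 g. Origin at the centre of the underside, z up the cup's axis. 
- cup_c: The other cup to nest, standing upright elsewhere on the bench; a tapered stainless cup, identical to the other two: 60 mm high, outer diameter 40 mm at the bottom and 62 mm at the rim, wall 2.5 mm, solid bottom 24 mm thick (so the inside is 36 mm deep), about 90 g. Origin at the centre of the underside, z up the cup's axis. 
- station: Strapping station, fixed to the bench: a grey housing 90 mm deep (its x from 0 to 90 mm), 100 mm wide, 88 mm high, a strap reel behind it; in front a slippery white slide plate 6 mm thick, x from -185 to -20 mm, 130 mm wide. Origin on the bench, mid front face of the housing; x is the pressing direction, pad into housing; y runs along the pad's width.
- pad_face (a point): Middle of the rubber face of the sprung pad (moves with the pad; 65 mm above the bench). The upright flat pad is 90 mm wide and reaches from 10 to 120 mm above the bench. Free, its face is 52 mm in front of the station's origin, and the open gap between the back of the pad plate and the housing is 40 mm.
- stop_pad (a joint): Travel of the pad into the station along the station's x, m: 0 free, 0.036 against its hard stop. A spring of 500 N/m without preload returns it: 10 N at 0.020 m.
- dish: Wide shallow plain steel dish, 90 mm across, 35 mm high; not one of the cups. Origin at the centre of the underside. A bystander: leave it alone.
- jar: Squat brown glass jar with white lid, 56 mm across, 62 mm high. Origin at the centre of the underside. A bystander: leave it alone.
- vial: Small glass vial with metal cap, 24 mm across, 46 mm high. Origin at the centre of the underside. A bystander: leave it alone.
- bottle_a: Glass infusion bottle, metal cap, 48 mm across, 100 mm high. Origin at the centre of the underside. A bystander: leave it alone.
- bottle_b: Glass infusion bottle like bottle_a, greenish. Origin at the centre of the underside. A bystander: leave it alone.
- spatula: Steel spatula lying flat, 180 mm long. Origin at the centre of the underside. A bystander: leave it alone.
- can: Small plain aluminium can, 52 mm across, 70 mm high. Origin at the centre of the underside. A bystander: leave it alone.
There are look-alikes about, which are no part of the job. Leave any green look-alike of the cup_c alone.

How it is judged (in metres and radians):
On the way, in this order (a step that is already met when the one before it is completed fails the run):
1. all three cups nested fully home in one upright stack, cup_a at the bottom on the slide plate (horizontal distance between cup_a and cup_b below 0.006 m and horizontal distance between each of cup_a, cup_b and cup_c below 0.006 m and distance between cup_a and cup_b between 0.018 and 0.053 m and distance between cup_a and cup_c between 0.018 and 0.053 m and distance between cup_b and cup_c between 0.018 and 0.053 m and angle between each of cup_a, cup_b, cup_c's own z axis and vertical below 0.1 rad and height (world z) of cup_a below 0.014 m), for 0.2 s.
2. the nested stack pressed squarely on the pad with 6 to 14 N, steadily for 1.5 s (all of step 1 and contact force between stop_pad and anything else between 6 and 14 N and contact force between stop_pad and the arm below 0.5 N and contact force between stop_pad and the fingers below 0.5 N and y of cup_a in the frame of station between -0.022 and 0.022 m and (contact force between the fingers and cup_a above 1 N or contact force between the fingers and cup_b above 1 N or contact force between the fingers and cup_c above 1 N)), for 1.5 s.
At the end, for the whole second after the job is handed in: Still holding, fingers on the stack: the cups alone press the pad with 6 to 14 N; cup_a on the slide plate (under 14 mm high), within 22 mm of the pad's middle sideways; cups fully nested (axes within 6 mm, outer undersides under 53 mm apart, each pair over 18 mm), upright within 0.10 rad (all of step 2); the arm keeps its last pose, push and grip.
It fails at once if the pad is rammed: more than 25 N on it (contact force between stop_pad and anything else above 25 N).
It fails at once if a bystander is pushed away (over 30 mm) (distance of any of dish, jar, vial, bottle_a, bottle_b, spatula, can from where it was at the start of the episode above 0.03 m).
It fails at once if a bystander is knocked over (angle between any of dish, jar, vial, bottle_a, bottle_b, can's own z axis and vertical above 0.5 rad).
It also fails if it takes over 72 s, if anything falls off the work surface, if the arm or the gripper's body presses on something with over 40 N, if the wrist force passes 120 N, or if a joint passes its speed limit or range.

## Working session

There is one attempt and no reset: what is moved stays moved. The work goes in short steps, Python scripts to look and compute and a tool call to move; the robot and the scene stay as the last step left them, time stands still between calls to the robot, and variables do not carry over. Pictures are saved under pics/ and viewed, at most 10 in all, crops included, and the job is handed in when it is done.

Besides the shell and the picture viewer there is one more tool, called after "Emit:" as name(argument=value, ...) on one line, values as JSON. move_arm: Moves the arm, as the interface text tells. Its arguments: {"type":"object","properties":{"commands":{"type":"array"},"force":{"type":"number"}},"required":["commands"]}

```bash
mkdir -p pics; ls
cat > h.py <<'E'
import numpy as np,cv2
from plant import robot
def grab(n,save=None):
    f=robot.grab_frame(n)
    if save: cv2.imwrite('pics/'+save,cv2.cvtColor(f['frame'],cv2.COLOR_RGB2BGR))
    return f
def ray(f,u,v):
    K=np.array([[f['fx'],0,f['cx']],[0,f['fy'],f['cy']],[0,0,1.]])
    p=cv2.undistortPoints(np.array([[[u,v]]],float),K,np.array([f['k1'],0,0,0,0.]))[0,0]
    T=np.array(f['world_from_camera']); return T[:3,3],T[:3,:3]@np.array([p[0],p[1],1.])
def onz(f,u,v,z):
    o,d=ray(f,u,v); return o+d*(z-o[2])/d[2]
def tri(r1,r2):
    (o1,d1),(o2,d2)=r1,r2
    s=np.linalg.lstsq(np.c_[d1,-d2],o2-o1,rcond=None)[0]
    a,b=o1+s[0]*d1,o2+s[1]*d2; return (a+b)/2,np.linalg.norm(a-b)
def proj(f,P):
    T=np.array(f['world_from_camera']);c=T[:3,:3].T@(np.array(P,float)-T[:3,3]);x,y=c[:2]/c[2];k=1+f['k1']*(x*x+y*y)
    return np.array([f['cx']+f['fx']*x*k,f['cy']+f['fy']*y*k])
E
python3 - <<'E'
from h import *
for n in('scene','top'):
    f=grab(n,n+'1.png');print(n,f['fx'],f['cx'],f['cy'],f['k1'],np.round(f['world_from_camera'],3).tolist())
s=robot.sense();print(s)
E
```

```text
pics
scene 362.9754934642709 328.608382569896 196.4543458948233 0.00912092999827979 [[0.19, 0.807, -0.559, 1099.719], [0.982, -0.159, 0.104, -161.033], [-0.005, -0.569, -0.822, 800.583], [0.0, 0.0, 0.0, 1.0]]
top 419.1830516804361 323.123753839503 199.97262782640985 0.03396256264830965 [[0.017, -0.99, 0.142, 424.987], [-1.0, -0.014, 0.024, -89.943], [-0.022, -0.142, -0.99, 1169.018], [0.0, 0.0, 0.0, 1.0]]
{'clock': 0.1, 'joint_pos': array([ 1.53863236e+00,  3.85483516e-01,  6.76851729e-03, -4.24143903e-04,
       -1.19401256e+00, -2.58571155e-01]), 'qd': array([ 0.000725  , -0.0034849 ,  0.00294972,  0.00079709, -0.00088003,
       -0.00183331]), 'tau': array([-1.85898321e-04, -3.91694105e+01,  1.87935197e+01,  4.23195049e+00,
        1.34260792e-02, -7.18421188e-05]), 'position': array([179.0106011 , 598.25376976, 221.57063747]), 'eef_rot': array([ 9.89440916e-01, -1.44933444e-01, -8.67807930e-05,  9.81701420e-04]), 'contact_force': array([0.71541712, 0.76319807, 0.66639049]), 'moment': array([0.07689096, 0.01235935, 0.06491013]), 'gripper_force': 0.0, 'width': 1.0008699513688715}
```

View pics/scene1.png

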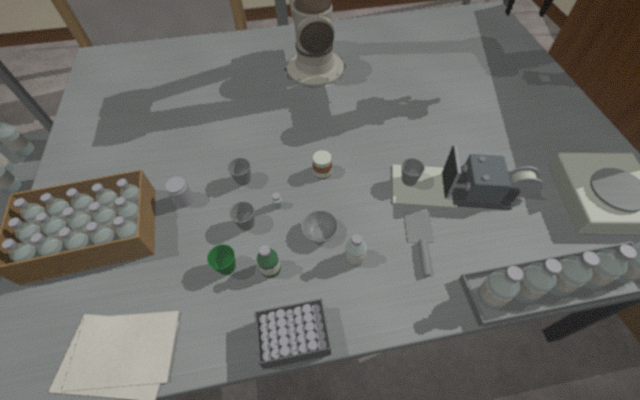

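View pics/top1.png

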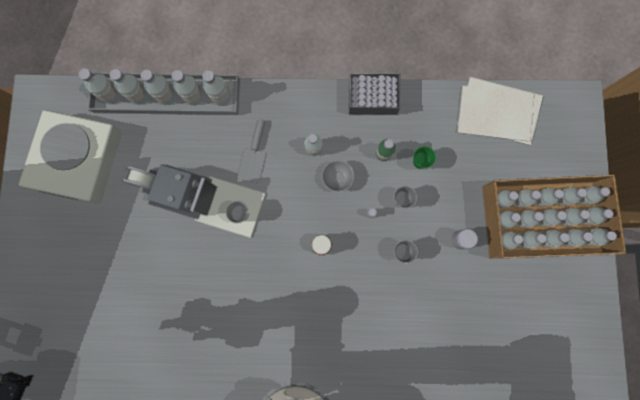

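The scene view shows clear cups at about (240,172) and (243,216), cup_a at (412,172) on the plate, and the pad at (450,172). The top view shows the cups at (405,197) and (405,251), cup_a at (236,211), and the pad edge near (202,195). I'll enlarge these areas next.

Run:
```python
import cv2,numpy as np
s=cv2.imread('pics/scene1.png');t=cv2.imread('pics/top1.png')
z=lambda i,x,y,w,h,k:cv2.convertScaleAbs(cv2.resize(i[y:y+h,x:x+w],None,fx=k,fy=k,interpolation=cv2.INTER_CUBIC),alpha=1.5)
a=np.hstack([z(t,375,175,65,100,6)[:, :390],z(t,140,160,135,100,3).repeat(1,0) if 0 else cv2.resize(z(t,185,165,68,100,6),(408,600))])
b=np.hstack([z(s,215,145,65,95,6),z(s,390,140,68,95,6)])
cv2.imwrite('pics/c1.png',a);cv2.imwrite('pics/c2.png',b);print(a.shape,b.shape)
```

```text
(600, 798, 3) (570, 798, 3)
```

View pics/c1.png

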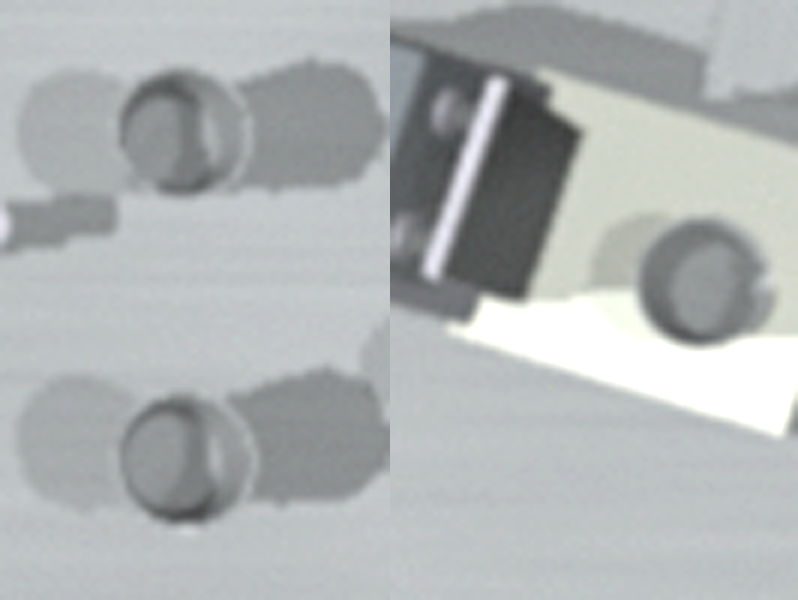

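View pics/c2.png

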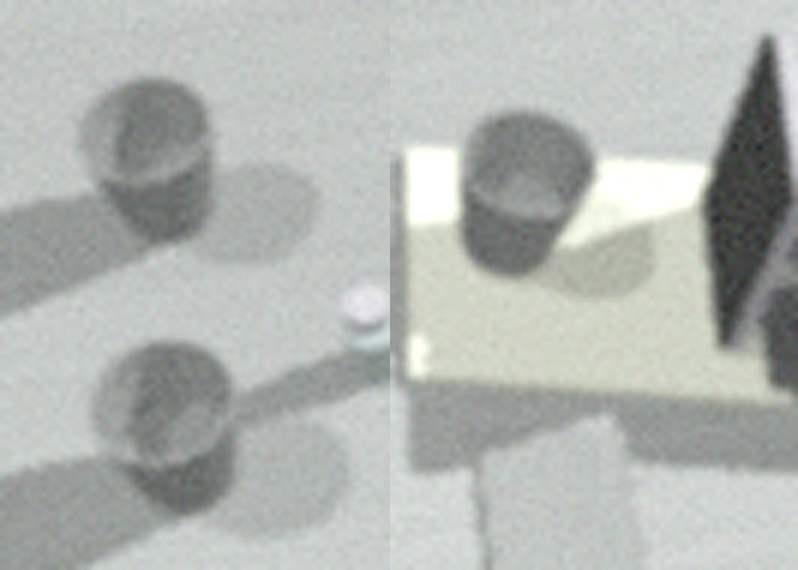

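Top crop: rim centres are at (186,133) and (188,458) on the left, and (318,281) for cup_a. Scene crop: (146,131), (163,404) and (138,165). The pad face runs from (505,80) to (440,280) along its top edge.

Run:
```python
from h import *
T=grab('top');S=grab('scene')
for n,t,s in(('far',(405.6,196.8),(241.7,211.9)),('near',(405.9,250.9),(238.8,166.4)),('base',(237.7,211.4),(412.5,167.1))):
    P,e=tri(ray(T,*t),ray(S,*s));print(n,P.round(1),round(e,1),'onz60',onz(T,*t,60 if n!='base' else 66)[:2].round(1),onz(S,*s,60 if n!='base' else 66)[:2].round(1))
im=T['frame'].astype(int);m=((im[:,:,0]-im[:,:,2]>4)&(im[:,:,0]>110)).astype(np.uint8)
m[:, :185]=0;m[:,275:]=0;m[:150]=0;m[250:]=0
m=cv2.morphologyEx(m,cv2.MORPH_OPEN,np.ones((3,3)));
c=max(cv2.findContours(m,0,2)[0],key=cv2.contourArea);print(cv2.contourArea(c),cv2.approxPolyDP(c,4,True)[:,0].tolist(),cv2.minAreaRect(c))
W=np.array([onz(T,*p,6)[:2] for p in c[:,0]],np.float32);r=cv2.minAreaRect(W);print(r,cv2.boxPoints(r).round().tolist())
q=lambda x,y:(185+x/6,165+y/6)
for a,z in(((115,80),120),((55,278),120),((192,130),10),((135,300),10)):print(onz(T,*q(*a),z).round(1))
# bystanders rough
for n,p,z in(('dish',(338,175),35),('jar',(321,244),62),('vial',(372,212),46),('can',(467,239),70),('green',(424,157),60),('botb',(387,146),100),('bota',(313,141),100)):print(n,onz(T,*p,z).round())
```

```text
far [ 596.2 -282.9   54.6] 1.1 onz60 [ 595.4 -282.5] [ 599.9 -281.5]
near [ 452.5 -281.9   56.4] 0.7 onz60 [ 452.4 -281.6] [ 455.7 -280.9]
base [549.6 164.2  63.8] 1.1 onz60 [549.2 163.2] [551.3 163.8]
701.5 [[260, 203], [249, 206], [250, 215], [238, 224], [224, 213], [200, 215], [199, 220], [250, 236]] ((229.4311981201172, 212.22935485839844), (54.97923278808594, 35.248008728027344), 16.699243545532227)
((552.0496826171875, 200.17893981933594), (155.01324462890625, 97.67898559570312), 75.5041275024414) [[485.0, 137.0], [580.0, 113.0], [619.0, 263.0], [524.0, 287.0]]
[626.9 240.5 120. ]
[541.8 261.  120. ]
[624.7 237.6  10. ]
[544.2 259.9  10. ]
dish [ 657. -102.   35.]
jar [467. -60.  62.]
vial [ 555. -195.   46.]
can [ 486. -437.   70.]
green [ 704. -333.   60.]
botb [ 723. -229.  100.]
bota [734. -35. 100.]
```

Emit:
move_arm(commands=[1,1,0,0,0,0.45,1,1,1,0,0,0,0.45,1,1,1,0,0,0,0.45,1,1,1,0,0,0,0.45,1,1,1,0,0,0,0.45,1,1,1,0,0,0,0.45,1,1,1,0,0,0,0.45,1,1,1,0,0,0,0.45,1,1,1,0,0,0,0.45,1,1,1,0,0,0,0.45,1], force=15)

```text
clock: 1.2
position: [279.8, 411.8, 222.4]
eef_rot: [-0.657, 0.754, -0.0, -0.0]
contact_force: [-0.0, -0.1, -0.2]
width: 0.999
gripper_force: 0.0
```

```bash
cat >> h.py <<'E'
from scipy.spatial.transform import Rotation as Ro
SX=np.array([.252,.968,0]);SX/=np.linalg.norm(SX);SY=np.array([-SX[1],SX[0],0])
RT=np.c_[-SX,SY,[0,0,-1]]
def todo(P):
    s=robot.sense();R=Ro.from_quat(s['eef_rot'])
    print('t',round(s['clock'],2),'pos',s['position'].round(1),'w',round(s['width'],3),'F',s['contact_force'].round(1),'j1,j6',s['joint_pos'][[0,5]].round(2))
    print(' shift',(R.inv().apply(np.array(P)-s['position'])/150).round(3),'turn',((R.inv()*Ro.from_matrix(RT)).as_rotvec()/np.pi).round(4))
E
python3 -c "
from h import *
todo([454,-281,150])"
```

```text
t 1.2 pos [279.8 411.8 222.4] w 0.999 F [-0.  -0.1 -0.2] j1,j6 [ 1.3  -1.44]
 shift [ 4.415 -1.786  0.484] turn [ 0.0001 -0.0001  0.0371]
```

Emit:
move_arm(commands=[0.9,-0.8,0,0,0,0.037,1,0.9,-0.8,0,0,0,0.037,1,0.9,-0.8,0,0,0,0.037,1,0.9,-0.8,0,0,0,0.037,1,0.9,-0.8,0,0,0,0.037,1,0.9,-0.8,0,0,0,0.037,1])

```text
clock: 1.8
position: [381.0, 261.8, 222.6]
eef_rot: [-0.613, 0.79, 0.0, 0.0]
contact_force: [-0.1, 0.4, 0.5]
width: 1.004
gripper_force: 0.0
```

Emit:
move_arm(commands=[1,-0.5,0,0,0,0,1,1,-0.5,0,0,0,0,1,1,-0.5,0,0,0,0,1,1,-0.5,0,0,0,0,1,1,-0.5,0,0,0,0,1])

```text
clock: 2.3
position: [416.3, 97.5, 222.6]
eef_rot: [-0.613, 0.79, 0.0, 0.0]
contact_force: [-0.0, -0.8, -0.8]
width: 1.002
gripper_force: 0.0
```

Emit:
move_arm(commands=[1,0,0.2,0,0,0,1,1,0,0.2,0,0,0,1,1,0,0.2,0,0,0,1,1,0,0.2,0,0,0,1,1,0,0.2,0,0,0,1])

```text
clock: 2.8
position: [379.4, -46.7, 192.6]
eef_rot: [-0.613, 0.79, -0.0, 0.0]
contact_force: [-0.3, 0.2, 0.6]
width: 0.998
gripper_force: 0.0
```

```bash
python3 -c "
from h import *
todo([454,-281,120])"
```

```text
t 2.8 pos [379.4 -46.7 192.6] w 0.998 F [-0.3  0.2  0.6] j1,j6 [ 0.31 -0.56]
 shift [ 1.39  -0.869  0.484] turn [-0.0001  0.0001  0.0013]
```

Emit:
move_arm(commands=[0.7,-0.4,0.2,0,0,0,1,0.7,-0.4,0.2,0,0,0,1,0.7,-0.4,0.2,0,0,0,1,0.7,-0.4,0.2,0,0,0,1])

```text
clock: 3.2
position: [413.5, -163.7, 161.6]
eef_rot: [-0.613, 0.79, 0.0, -0.001]
contact_force: [-0.0, 1.1, -0.4]
width: 1.001
gripper_force: 0.0
```

Emit:
move_arm(commands=[0.69,-0.469,0.284,0,0,0,1,0.69,-0.469,0.284,0,0,0,1,0.69,-0.469,0.284,0,0,0,1,0.69,-0.469,0.284,0,0,0,1,0.69,-0.469,0.284,0,0,0,1])

```text
clock: 3.7
position: [455.3, -279.8, 119.6]
eef_rot: [-0.614, 0.789, 0.0, -0.0]
contact_force: [-0.1, -0.2, 1.9]
width: 1.002
gripper_force: 0.0
```

```bash
python3 -c "
from h import *
todo([454,-281,42])
s=grab('scene','s2.png');t=grab('top','t2.png')
a=cv2.imread('pics/s2.png')[90:240,180:310];b=cv2.imread('pics/t2.png')[175:325,340:470]
cv2.imwrite('pics/c3.png',cv2.resize(np.hstack([a,b]),None,fx=3,fy=3,interpolation=2))
p=robot.sense()['position'];print(proj(s,p)-[180,90],proj(t,p)-[340,175])"
```

```text
t 3.7 pos [ 455.3 -279.8  119.6] w 1.002 F [-0.1 -0.2  1.9] j1,j6 [-0.25 -0.  ]
 shift [0.01  0.006 0.517] turn [0.0002 0.     0.0021]
[54.30134962 60.63430676] [69.27967399 74.33675878]
```

View pics/c3.png

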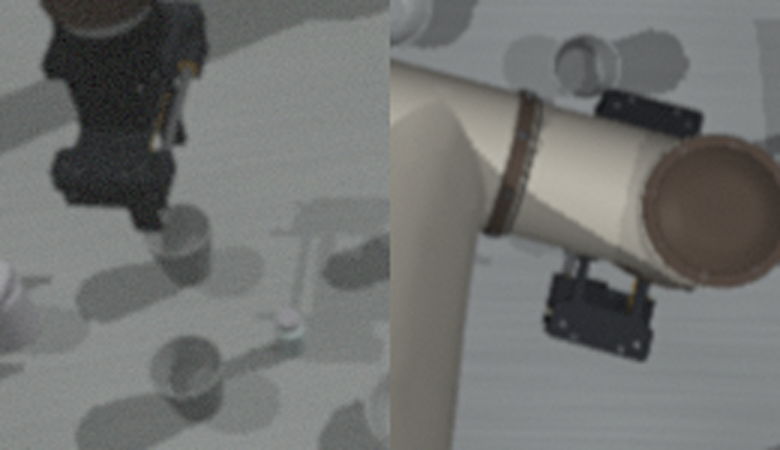

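The gripper is over the near cup: fingertips at (148,220) and (178,140), cup rim at (185,230). The projected TCP agrees with the fingers, so I'll descend.

Emit:
move_arm(commands=[0.01,0.003,0.3,0,0,0.002,1,0.01,0.003,0.517,0,0,0.002,1,0.01,0.003,0.517,0,0,0.002,1,0.01,0.003,0.517,0,0,0.002,0,0.01,0.003,0.517,0,0,0.002,0,0.01,0.003,0.517,0,0,0.002,0,0.01,0.003,0.517,0,0,0.002,0,0.01,0.003,0.517,0,0,0.002,0,0.01,0.003,0.517,0,0,0.002,0,0.01,0.003,0.517,0,0,0.002,0], force=15)

```text
clock: 4.8
position: [453.7, -282.9, 43.7]
eef_rot: [-0.611, 0.792, -0.001, 0.0]
contact_force: [-2.2, 0.9, 7.0]
width: 0.698
gripper_force: 15.0
```

Emit:
move_arm(commands=[0,0,0,0,0,0,0,0,0,0,0,0,0,0,0,0,0,0,0,0,0,0,0,-0.2,0,0,0,0,0,0,-0.5,0,0,0,0,0,0,-0.75,0,0,0,0,0,0,-0.75,0,0,0,0])

```text
clock: 5.5
position: [456.6, -284.1, 160.8]
eef_rot: [-0.611, 0.791, -0.006, 0.003]
contact_force: [-0.4, -1.0, -0.9]
width: 0.697
gripper_force: 15.0
```

```bash
python3 -c "
from h import *
todo([550,163.5,155])
s=grab('scene','s3.png')
cv2.imwrite('pics/c4.png',cv2.resize(cv2.imread('pics/s3.png')[40:240,180:330],None,fx=3,fy=3,interpolation=2))"
```

```text
t 5.5 pos [ 456.6 -284.1  160.8] w 0.697 F [-0.4 -1.  -0.9] j1,j6 [-0.25 -0.  ]
 shift [-3.045  0.152  0.032] turn [-0.004  -0.0005 -0.0002]
```

View pics/c4.png

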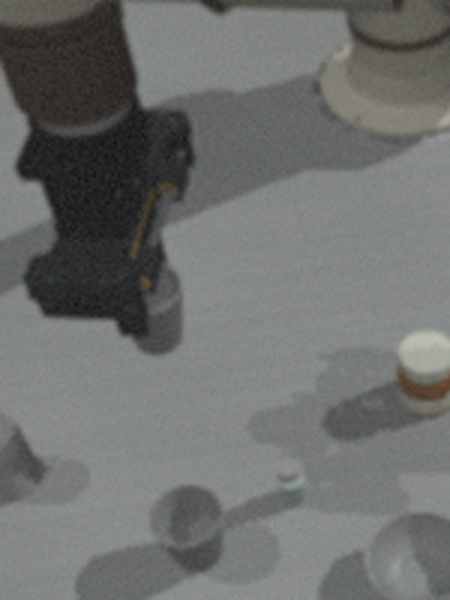

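The cup hangs upright in the fingers at (160,310). I'll carry it to cup_a.

Emit:
move_arm(commands=[-0.3,0,0,0,0,0,0,-0.6,0,0,0,0,0,0,-0.9,0,0,0,0,0,0,-1,0,0,0,0,0,0])

```text
clock: 5.95
position: [490.7, -134.6, 153.3]
eef_rot: [-0.612, 0.791, 0.001, -0.001]
contact_force: [0.7, -1.2, -0.3]
width: 0.695
gripper_force: 15.0
```

Emit:
move_arm(commands=[-0.3,0.03,0,0,0,0,0,-0.6,0.06,0,0,0,0,0,-0.9,0.1,0,0,0,0,0,-1,0.1,0,0,0,0,0])

```text
clock: 6.35
position: [514.3, 14.2, 153.5]
eef_rot: [-0.612, 0.791, 0.001, -0.001]
contact_force: [-0.6, -0.9, -1.7]
width: 0.69
gripper_force: 15.0
```

Emit:
move_arm(commands=[-0.3,0,0,0,0,0,0,-0.6,0,0,0,0,0,0,-0.9,0,0,0,0,0,0,-1,0.04,0,0,0,0,0,-1,0.04,0,0,0,0,0,-1,0.04,0,0,0,0,0,-1,0.04,0,0,0,0,0])

```text
clock: 7.05
position: [546.4, 156.5, 154.4]
eef_rot: [-0.61, 0.792, 0.0, -0.001]
contact_force: [-1.4, -0.3, -1.4]
width: 0.692
gripper_force: 15.0
```

```bash
python3 -c "
from h import *
todo([550,163.5,155])
s=grab('scene','s4.png');p=robot.sense()['position'];print((proj(s,p)-[350,50])*4)
cv2.imwrite('pics/c5.png',cv2.resize(cv2.imread('pics/s4.png')[50:200,350:500],None,fx=4,fy=4,interpolation=2))"
```

```text
t 7.05 pos [546.4 156.5 154.4] w 0.692 F [-1.4 -0.3 -1.4] j1,j6 [ 0.56 -0.82]
 shift [-0.051 -0.012 -0.004] turn [ 0.0004 -0.0004 -0.001 ]
[263.16483945 370.53195578]
```

View pics/c5.png

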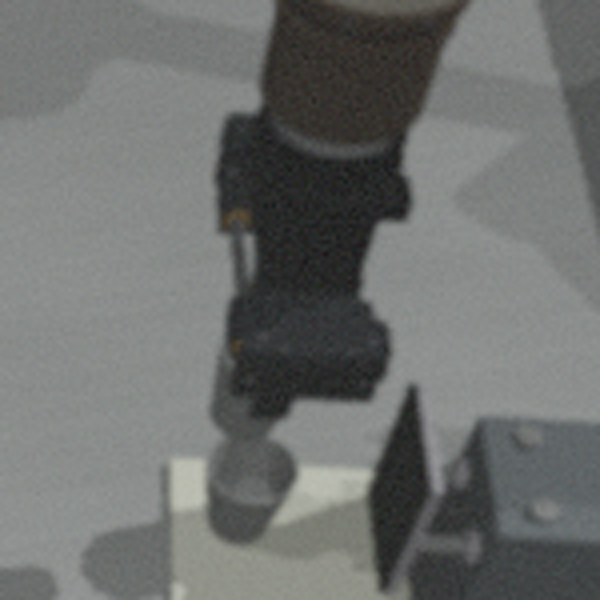

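The held cup sits just above and left of cup_a: its visible bottom is near (247,440), and the cup_a rim is centred at (251,470). I'll work out the cup's offset in the hand from this.

```bash
python3 -c "
from h import *
s=robot.grab_frame('scene');p=robot.sense()['position']
for x,y in((-6,0),(-3,0),(0,0),(3,0)):
  # held cup axis offset along tool x by x mm: predict outline extremes of bottom circle
  c=p+RT[:,0]*x; a=np.linspace(0,6.28,60)
  q=np.array([proj(s,[c[0]+20*np.cos(t),c[1]+20*np.sin(t),112.4]) for t in a]);q=(q-[350,50])*4
  print(x,q.min(0).round(),q.max(0).round())
print(onz(s,350+251/4,50+470/4,66))"
```

```text
-6 [228. 394.] [292. 442.]
-3 [223. 394.] [288. 442.]
0 [218. 393.] [283. 442.]
3 [213. 393.] [278. 442.]
[552.69572258 164.03463733  66.        ]
```

Emit:
move_arm(commands=[-0.06,-0.014,0,0,0,0,0,-0.06,-0.014,0.1,0,0,0,0,-0.06,-0.014,0.2,0,0,0,0,-0.06,-0.014,0.28,0,0,0,0,-0.06,-0.014,0.34,0,0,0,0,-0.06,-0.014,0.4,0,0,0,0,-0.06,-0.014,0.44,0,0,0,0,-0.06,-0.014,0.47,0,0,0,0,-0.06,-0.014,0.5,0,0,0,0,-0.06,-0.014,0.5,0,0,0,0])

```text
clock: 8.15
position: [551.0, 166.1, 79.5]
eef_rot: [-0.611, 0.792, 0.0, -0.0]
contact_force: [-0.7, -0.2, -0.8]
width: 0.693
gripper_force: 15.0
```

Emit:
move_arm(commands=[0,0,0.015,0,0,0,0,0,0,0.03,0,0,0,0,0,0,0.03,0,0,0,0,0,0,0.03,0,0,0,0,0,0,0.03,0,0,0,1,0,0,0.03,0,0,0,1,0,0,0.03,0,0,0,1,0,0,0.03,0,0,0,1,0,0,0.03,0,0,0,1,0,0,0.03,0,0,0,1])

```text
clock: 9.15
position: [551.3, 166.2, 75.5]
eef_rot: [-0.611, 0.792, -0.0, 0.0]
contact_force: [-0.3, 0.3, 0.3]
width: 0.995
gripper_force: 0.0
```

Emit:
move_arm(commands=[0,0,-0.15,0,0,0,1,0,0,-0.4,0,0,0,1,0.15,0,-0.6,0,0,0,1,0.45,0,-0.6,0,0,0,1,0.75,0,-0.6,0,0,0,1,1,0,-0.6,0,0,0,1,1,0,-0.6,0,0,0,1])

```text
clock: 9.85
position: [511.3, 17.8, 165.6]
eef_rot: [-0.609, 0.793, 0.0, -0.001]
contact_force: [-0.2, -1.2, -0.0]
width: 1.0
gripper_force: 0.0
```

```bash
python3 -c "
from h import *
todo([597.5,-282,130])
s=grab('scene','s5.png');t=grab('top','t5.png')
a=cv2.imread('pics/s5.png')[130:230,390:480];b=cv2.imread('pics/t5.png')[160:260,180:270]
cv2.imwrite('pics/c6.png',cv2.resize(np.hstack([a,b]),None,fx=4,fy=4,interpolation=2))"
```

```text
t 9.85 pos [511.3  17.8 165.6] w 1.0 F [-0.2 -1.2 -0. ] j1,j6 [ 0.35 -0.61]
 shift [ 1.783 -1.071  0.237] turn [ 0.0004 -0.0002 -0.0019]
```

View pics/c6.png

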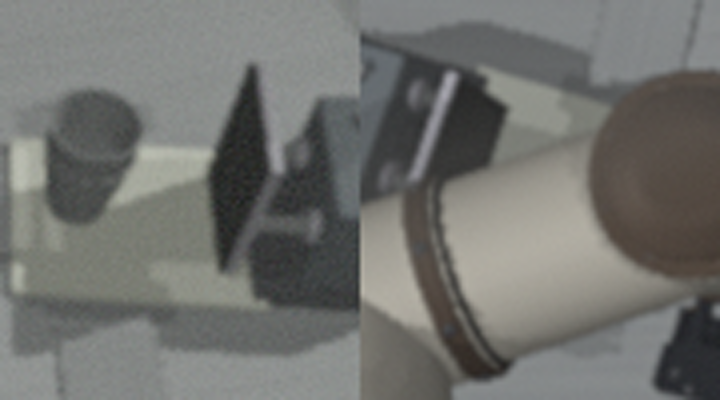

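The stack of two stands straight on the plate with its rim centred at about (96,125) in the left half of the crop. On to the far cup.

Emit:
move_arm(commands=[0.9,-0.53,0.05,0,0,-0.002,1,0.9,-0.53,0.05,0,0,-0.002,1,0.9,-0.53,0.05,0,0,-0.002,1,0.9,-0.53,0.05,0,0,-0.002,1])

```text
clock: 10.35
position: [557.5, -132.6, 157.0]
eef_rot: [-0.612, 0.791, -0.0, -0.0]
contact_force: [-1.0, 0.5, 0.6]
width: 1.001
gripper_force: 0.0
```

Emit:
move_arm(commands=[0.883,-0.541,0.187,0,0,0,1,0.883,-0.541,0.187,0,0,0,1,0.883,-0.541,0.187,0,0,0,1,0.883,-0.541,0.187,0,0,0,1,0.883,-0.541,0.187,0,0,0,1,0.883,-0.541,0.187,0,0,0,1,0.883,-0.541,0.187,0,0,0,1])

```text
clock: 11.05
position: [602.1, -276.2, 130.6]
eef_rot: [-0.614, 0.789, -0.0, 0.0]
contact_force: [-0.4, -0.6, 0.7]
width: 1.0
gripper_force: 0.0
```

```bash
python3 -c "
from h import *
todo([597.5,-282,43])
s=robot.grab_frame('scene')
print(onz(s,414,161.25,90), proj(s,[550.5,164,90]),proj(s,[550.5,164,66]))"
```

```text
t 11.05 pos [ 602.1 -276.2  130.6] w 1.0 F [-0.4 -0.6  0.7] j1,j6 [-0.19 -0.06]
 shift [0.045 0.021 0.584] turn [-0.0002  0.      0.0023]
[551.60731805 163.06328821  90.        ] [414.21239054 160.86790826] [412.46727524 166.85893932]
```

Emit:
move_arm(commands=[0.045,0.021,0.1,0,0,0.002,1,0.045,0.021,0.3,0,0,0.002,1,0.045,0.021,0.5,0,0,0.002,1,0.045,0.021,0.584,0,0,0.002,1,0.045,0.021,0.584,0,0,0.002,0,0.045,0.021,0.584,0,0,0.002,0,0.045,0.021,0.584,0,0,0.002,0,0.045,0.021,0.584,0,0,0.002,0,0.045,0.021,0.584,0,0,0.002,0,0.045,0.021,0.584,0,0,0.002,0], force=15)

```text
clock: 12.1
position: [597.7, -284.1, 43.8]
eef_rot: [-0.611, 0.792, -0.001, 0.001]
contact_force: [-0.4, 0.6, 5.7]
width: 0.692
gripper_force: 15.0
```

Emit:
move_arm(commands=[0,0,0,0,0,0,0,0,0,0,0,0,0,0,0,0,0,0,0,0,0])

```text
clock: 12.4
position: [597.6, -284.1, 43.8]
eef_rot: [-0.611, 0.792, -0.001, 0.0]
contact_force: [-1.4, 0.9, 5.7]
width: 0.698
gripper_force: 15.0
```

Emit:
move_arm(commands=[0,0,-0.2,0,0,0,0,0,0,-0.5,0,0,0,0,0,0,-0.8,0,0,0,0,0,0,-0.9,0,0,0,0,0,0,-0.9,0,0,0,0,0,0,-0.9,0,0,0,0])

```text
clock: 13.0
position: [596.2, -283.3, 175.9]
eef_rot: [-0.611, 0.792, 0.001, -0.0]
contact_force: [0.2, 1.4, -1.4]
width: 0.69
gripper_force: 15.0
```

```bash
python3 -c "
from h import *
todo([551,163.7,170])"
```

```text
t 13.0 pos [ 596.2 -283.3  175.9] w 0.69 F [ 0.2  1.4 -1.4] j1,j6 [-0.2  -0.06]
 shift [-2.806  1.048  0.044] turn [ 0.0007  0.0003 -0.0007]
```

Emit:
move_arm(commands=[-0.28,0.1,0,0,0,0,0,-0.57,0.2,0,0,0,0,0,-0.85,0.3,0,0,0,0,0,-0.95,0.35,0,0,0,0,0])

```text
clock: 13.4
position: [580.6, -129.4, 174.5]
eef_rot: [-0.612, 0.791, 0.002, -0.002]
contact_force: [-0.2, -0.6, -0.6]
width: 0.696
gripper_force: 15.0
```

Emit:
move_arm(commands=[-0.28,0.1,0,0,0,0,0,-0.57,0.2,0,0,0,0,0,-0.85,0.3,0,0,0,0,0,-0.95,0.35,0,0,0,0,0])

```text
clock: 13.8
position: [566.5, 21.3, 175.1]
eef_rot: [-0.612, 0.791, 0.001, -0.002]
contact_force: [1.4, -0.3, -0.5]
width: 0.691
gripper_force: 15.0
```

Emit:
move_arm(commands=[-0.28,0.1,0,0,0,0,0,-0.57,0.2,0,0,0,0,0,-0.85,0.3,0,0,0,0,0,-0.9,0.34,0,0,0,0,0,-0.9,0.34,0,0,0,0,0,-0.9,0.34,0,0,0,0,0,-0.9,0.34,0,0,0,0,0])

```text
clock: 14.5
position: [552.5, 160.5, 176.6]
eef_rot: [-0.61, 0.792, 0.0, -0.001]
contact_force: [0.7, -0.5, -1.8]
width: 0.695
gripper_force: 15.0
```

```bash
python3 -c "
from h import *
todo([551.2,165,98])
s=grab('scene','s6.png');p=robot.sense()['position']
cv2.imwrite('pics/c7.png',cv2.resize(cv2.imread('pics/s6.png')[50:200,350:500],None,fx=4,fy=4,interpolation=2))
for x in(-4,-2,0,2,4):
  c=p+RT[:,0]*x; a=np.linspace(0,6.28,60)
  q=np.array([proj(s,[c[0]+20*np.cos(t),c[1]+20*np.sin(t),p[2]-43.8]) for t in a]);q=(q-[350,50])*4
  print(x,q.min(0).round(),q.max(0).round())
"
```

```text
t 14.5 pos [552.5 160.5 176.6] w 0.695 F [ 0.7 -0.5 -1.8] j1,j6 [ 0.56 -0.82]
 shift [-0.028  0.015  0.524] turn [ 0.0003 -0.0004 -0.0011]
-4 [239. 377.] [306. 426.]
-2 [236. 377.] [302. 426.]
0 [233. 377.] [299. 426.]
2 [230. 377.] [296. 426.]
4 [226. 377.] [292. 426.]
```

View pics/c7.png

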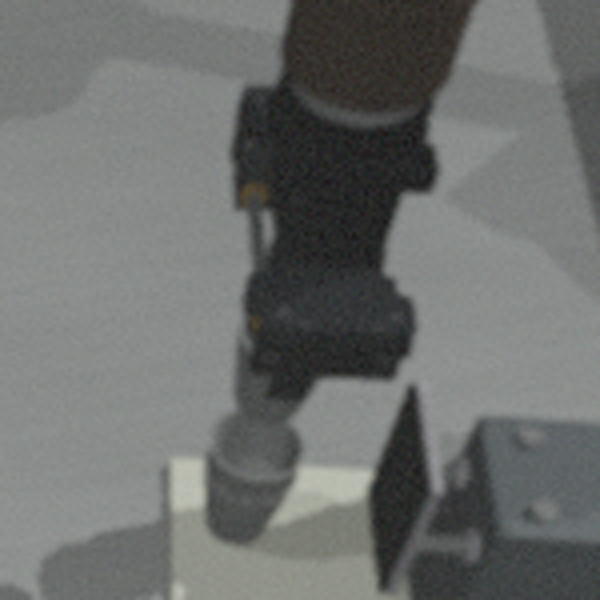

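The held cup's left edge is at about 236, so it is within 2 mm of centred in the hand, with the stack rim centred at about (254,445). I'll lower and release.

Emit:
move_arm(commands=[-0.018,0.015,0.1,0,0,0,0,-0.018,0.015,0.2,0,0,0,0,-0.018,0.015,0.28,0,0,0,0,-0.018,0.015,0.34,0,0,0,0,-0.018,0.015,0.4,0,0,0,0,-0.018,0.015,0.44,0,0,0,0,-0.018,0.015,0.47,0,0,0,0,-0.018,0.015,0.5,0,0,0,0,-0.018,0.015,0.515,0,0,0,0,-0.018,0.015,0.515,0,0,0,0])

```text
clock: 15.55
position: [551.0, 165.1, 99.8]
eef_rot: [-0.611, 0.792, -0.0, -0.0]
contact_force: [-0.8, 0.0, -1.4]
width: 0.694
gripper_force: 15.0
```

Emit:
move_arm(commands=[0,0,0,0,0,0,0,0,0,0,0,0,0,1,0,0,0,0,0,0,1,0,0,0,0,0,0,1,0,0,0,0,0,0,1,0,0,0,0,0,0,1,0,0,0,0,0,0,1])

```text
clock: 16.25
position: [551.1, 165.2, 100.1]
eef_rot: [-0.611, 0.792, -0.0, 0.0]
contact_force: [0.1, 0.6, -0.5]
width: 0.992
gripper_force: 0.0
```

Emit:
move_arm(commands=[0,0,-0.15,0,0,0,1,0,0,-0.4,0,0,0,1,0.15,0,-0.6,0,0,0,1,0.45,0,-0.6,0,0,0,1,0.75,0,-0.6,0,0,0,0.45,1,0,-0.6,0,0,0,0.45,1,0,-0.6,0,0,0,0.45], force=40)

```text
clock: 16.95
position: [511.3, 16.9, 190.3]
eef_rot: [-0.609, 0.793, 0.0, -0.0]
contact_force: [-1.1, 0.5, -0.3]
width: 0.812
gripper_force: 0.0
```

```bash
python3 -c "
from h import *
s=grab('scene','s7.png');t=grab('top','t7.png')
a=cv2.imread('pics/s7.png')[110:210,390:490]
cv2.imwrite('pics/c8.png',cv2.resize(a,None,fx=6,fy=6,interpolation=2))
print((proj(s,[551,164,114])-[390,110])*6)
todo([0,0,0])"
```

```text
[156.59652733 268.58292903]
t 17.05 pos [513.1  19.5 190.3] w 0.723 F [0.1 0.4 0.4] j1,j6 [ 0.35 -0.61]
 shift [0.998 3.276 1.266] turn [-0.0003  0.0002 -0.001 ]
```

View pics/c8.png

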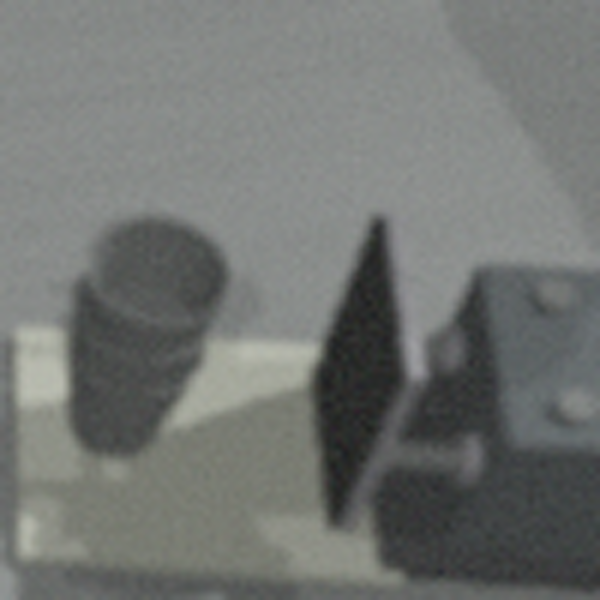

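All three cups stand nested in one straight stack, with the top rim centred at (160,271) against a predicted (157,269) for fully home. The pad face corners are at (380,215), (405,375), (335,530) and (315,382), so I can cross-check the pad pose.

```bash
python3 -c "
from h import *
s=robot.grab_frame('scene')
q=lambda x,y:(390+(x-2.5)/6,110+(y-2.5)/6)
P=[onz(s,*q(*a),z) for a,z in(((380,215),120),((406,375),120),((335,528),10),((315,382),10))]
for p in P:print(p.round(1))
m=sum(P)/4;print('mid',m,'stack top',onz(s,*q(160,271),114))
for M in(m,np.array([584.5,249.5,65])):
  d=np.array([551,164,65])-M;print('stack in pad frame x,y',d@SX,d@SY)
"
```

```text
[544.2 261.8 120. ]
[627.  239.4 120. ]
[625.3 240.4  10. ]
[546.3 261.6  10. ]
mid [585.67418509 250.79285529  65.        ] stack top [551.02966908 164.38188686 114.        ]
stack in pad frame x,y -92.72890136162997 11.689725949396937
stack in pad frame x,y -91.18193114684658 10.879128289147474
```

Emit:
move_arm(commands=[-0.3,0,0.2,0,0,-0.001,0.45,-0.4,0,0.5,0,0,-0.001,0.45,-0.4,0,0.8,0,0,-0.001,0.45,-0.4,0,0.9,0,0,-0.001,0.45,-0.4,0,0.9,0,0,-0.001,0.45,-0.4,0,0.9,0,0,-0.001,0.45,-0.4,0,0.9,0,0,-0.001,0.45,-0.4,0,0.9,0,0,-0.001,0.45])

```text
clock: 17.9
position: [529.3, 78.7, 56.6]
eef_rot: [-0.612, 0.791, -0.0, 0.002]
contact_force: [0.1, -0.8, 0.1]
width: 0.448
gripper_force: 0.0
```

```bash
cat >> h.py <<'E'
def pf():
    s=robot.sense();d=s['position']-np.array([585.2,250.3,0]);F=s['contact_force']
    print('pad frame x,y,z',(d@SX).round(1),(d@SY).round(1),d[2].round(1),'Fx,Fy,Fz',(F@SX).round(2),(F@SY).round(2),F[2].round(2),'w',s['width'].round(3),'t',s['clock'])
E
python3 -c "
from h import *
pf();todo([585.2,250.3,55]-SX*140+SY*11.3)"
```

```text
Traceback (most recent call last):
  File "h.py", line 29, in pf
    print('pad frame x,y,z',(d@SX).round(1),(d@SY).round(1),d[2].round(1),'Fx,Fy,Fz',(F@SX).round(2),(F@SY).round(2),F[2].round(2),'w',s['width'].round(3),'t',s['clock'])
                                                                                                                                       ^^^^^^^^^^^^^^^^
AttributeError: 'float' object has no attribute 'round'
```

Emit:
move_arm(commands=[-0.1,0,0,0,0,0,0.45,-0.2,0,0,0,0,0,0.45,-0.27,0,0,0,0,0,0.45,-0.3,0,0,0,0,0,0.45,-0.33,0,0,0,0,0,0.45,-0.36,0,0,0,0,0,0.45,-0.39,0,0,0,0,0,0.45,-0.42,0,0,0,0,0,0.45,-0.42,0,0,0,0,0,0.45,-0.42,0,0,0,0,0,0.45])

```text
clock: 18.9
position: [544.1, 139.2, 55.0]
eef_rot: [-0.612, 0.791, 0.0, 0.0]
contact_force: [-1.5, -0.6, -0.9]
width: 0.451
gripper_force: 0.0
```

```bash
sed -i "s/s\['width'\].round(3)/round(s['width'],3)/" h.py
python3 - <<'E'
from h import *
pf()
t=grab('top');s=grab('scene','s8.png')
# dark stack top rim in scene: outline of dark blob around expected spot, vs the plate/bench
g=cv2.GaussianBlur(s['frame'],(3,3),0).min(2)
for z,y0 in((114,None),):
    for x in(-92,-85,-80):
        P=np.array([585.2,250.3,0])+SX*x+SY*11.3
        print(x,[proj(s,[P[0],P[1],zz]).round(1).tolist() for zz in(66,114)])
for r in range(143,176,4):print(r,g[r,395:440].tolist())
E
```

```text
pad frame x,y,z -117.8 11.8 55.0 Fx,Fy,Fz -0.96 1.29 -0.9 w 0.451 t 18.9
-92 [[412.6, 167.0], [416.2, 154.8]]
-85 [[415.3, 167.1], [419.0, 154.9]]
-80 [[417.2, 167.2], [421.0, 155.0]]
143 [74, 84, 91, 78, 55, 42, 41, 43, 41, 41, 41, 39, 37, 39, 41, 38, 36, 39, 41, 42, 40, 39, 37, 37, 38, 39, 38, 45, 70, 102, 126, 136, 137, 137, 137, 137, 138, 138, 138, 139, 139, 140, 140, 139, 139]
147 [77, 86, 97, 90, 68, 49, 43, 42, 40, 38, 38, 38, 39, 38, 37, 36, 38, 40, 39, 39, 40, 39, 39, 38, 38, 38, 46, 66, 94, 115, 125, 131, 136, 138, 138, 137, 138, 138, 138, 137, 138, 138, 138, 138, 138]
151 [68, 71, 80, 76, 60, 45, 38, 38, 41, 42, 40, 40, 40, 39, 39, 39, 38, 37, 39, 39, 39, 40, 39, 36, 35, 39, 50, 63, 73, 78, 77, 77, 81, 94, 110, 126, 134, 137, 138, 138, 137, 137, 137, 138, 138]
155 [44, 46, 47, 46, 46, 46, 46, 45, 44, 44, 44, 44, 45, 45, 43, 42, 43, 42, 40, 41, 44, 43, 41, 40, 40, 43, 47, 49, 52, 58, 68, 74, 73, 71, 75, 89, 110, 128, 136, 137, 136, 137, 139, 138, 137]
159 [44, 48, 48, 46, 46, 47, 48, 49, 49, 49, 48, 48, 48, 49, 50, 52, 52, 50, 50, 52, 53, 53, 53, 53, 53, 52, 51, 50, 50, 54,
[... 158 characters left out ...]
 53, 52, 51, 53, 55, 52, 50, 51, 52, 51, 57, 72, 93, 111, 121, 124, 124, 125, 124, 124, 124, 124, 122, 123]
167 [85, 61, 54, 55, 56, 57, 57, 56, 56, 56, 56, 55, 53, 53, 53, 52, 52, 51, 50, 51, 52, 53, 54, 55, 57, 58, 55, 55, 58, 59, 56, 57, 74, 105, 134, 149, 152, 151, 151, 151, 151, 150, 147, 145, 143]
171 [59, 44, 43, 44, 43, 42, 43, 44, 45, 45, 43, 42, 45, 45, 44, 43, 42, 43, 43, 43, 45, 45, 45, 46, 47, 46, 47, 47, 45, 42, 43, 55, 84, 120, 147, 156, 156, 157, 158, 158, 157, 158, 158, 158, 157]
175 [47, 47, 46, 41, 37, 39, 40, 38, 38, 40, 39, 37, 39, 41, 39, 39, 37, 36, 37, 37, 38, 39, 39, 40, 41, 42, 42, 42, 44, 51, 72, 101, 128, 147, 155, 156, 154, 150, 147, 146, 143, 137, 131, 127, 122]
```

Emit:
move_arm(commands=[-0.03,-0.01,0,0,0,0,0.45,-0.06,-0.02,0,0,0,0,0.45,-0.09,-0.03,0,0,0,0,0.45,-0.12,-0.04,0,0,0,0,0.45,-0.15,-0.05,0,0,0,0,0.45,-0.18,-0.06,0,0,0,0,0.45,-0.21,-0.07,0,0,0,0,0.45,-0.24,-0.078,0,0,0,0,0.45,-0.27,-0.078,0,0,0,0,0.45,-0.3,-0.078,0,0,0,0,0.45])

```text
clock: 20.0
position: [566.8, 180.1, 55.0]
eef_rot: [-0.612, 0.791, -0.0, 0.0]
contact_force: [0.3, 0.2, 0.2]
width: 0.447
gripper_force: 0.4
```

Run:
```python
from h import *
pf()
s=grab('scene','s9.png')
P=np.array([585.2,250.3,114])+SX*-38;print(proj(s,P),proj(s,P+SX*31),proj(s,P-[0,0,108]))
g=cv2.GaussianBlur(s['frame'],(3,3),0).min(2)
for r in(150,154,158,162,166,170,175,180):print(r,g[r,410:460].tolist())
```

```text
pad frame x,y,z -72.5 0.1 55.0 Fx,Fy,Fz 0.28 -0.26 0.16 w 0.447 t 20.0
[438.56039905 159.2036265 ] [451.28843688 159.76137611] [428.82993616 185.2108816 ]
150 [138, 131, 112, 89, 78, 91, 109, 108, 84, 56, 43, 40, 40, 40, 40, 41, 42, 39, 36, 35, 37, 37, 37, 37, 38, 40, 40, 38, 38, 40, 39, 37, 37, 51, 82, 115, 133, 139, 136, 124, 101, 71, 51, 56, 86, 118, 137, 142, 141, 140]
154 [138, 135, 122, 97, 78, 74, 77, 71, 55, 42, 41, 40, 40, 41, 41, 40, 41, 41, 40, 40, 37, 37, 39, 39, 37, 38, 39, 38, 37, 37, 38, 38, 45, 61, 78, 94, 108, 116, 107, 83, 56, 39, 37, 47, 69, 100, 126, 140, 143, 142]
158 [131, 110, 80, 56, 47, 47, 47, 46, 47, 46, 41, 40, 42, 43, 42, 41, 38, 38, 41, 41, 39, 38, 38, 41, 40, 39, 39, 38, 38, 39, 37, 39, 44, 53, 63, 71, 75, 75, 77, 76, 67, 53, 41, 37, 51, 83, 116, 136, 143, 143]
162 [120, 90, 62, 50, 47, 47, 48, 48, 46, 44, 43, 47, 49, 49, 48, 48, 49, 49, 48, 47, 48, 49, 50, 50, 49, 49, 47, 48, 51, 51, 50, 52, 53, 53, 56, 63, 66, 65, 67, 73, 72, 61, 46, 38, 42, 63, 94, 123, 137, 137]
166 [153, 120, 79, 54, 49, 51, 51, 49, 49, 47, 44, 45, 48, 48, 51, 53, 53, 53, 53, 53, 53, 55, 55, 52, 52, 53, 53, 52, 51, 53, 54, 53, 52, 52, 51, 53, 59, 66, 71, 65, 49, 39, 35, 36, 39, 50, 78, 111, 132, 135]
170 [167, 151, 133, 115, 94, 72, 55, 50, 53, 58, 64, 62, 56, 54, 55, 54, 51, 51, 52, 53, 51, 49, 50, 52, 53, 52, 50, 50, 51, 51, 52, 53, 52, 53, 55, 54, 53, 52, 49, 45, 41, 39, 38, 37, 37, 41, 58, 90, 121, 132]
175 [176, 176, 172, 152, 114, 74, 49, 44, 48, 48, 47, 47, 48, 50, 50, 49, 49, 47, 46, 47, 48, 48, 46, 47, 49, 49, 48, 47, 47, 51, 57, 59, 54, 49, 50, 51, 50, 49, 47, 46, 44, 40, 36, 35, 38, 50, 65, 80, 86, 79]
180 [176, 166, 138, 96, 60, 47, 48, 47, 44, 42, 42, 43, 41, 41, 42, 43, 40, 39, 41, 40, 40, 41, 41, 40, 40, 41, 41, 39, 40, 41, 42, 42, 44, 43, 40, 39, 36, 37, 39, 38, 36, 38, 44, 57, 73, 83, 83, 74, 62, 52]
```

Emit:
move_arm(commands=[-0.02,0,0,0,0,0,0.45,-0.04,0,0,0,0,0,0.45,-0.055,0,0,0,0,0,0.45,-0.07,0,0,0,0,0,0.45,-0.085,0,0,0,0,0,0.45,-0.1,0,0,0,0,0,0.45,-0.1,0,0,0,0,0,0.45,-0.1,0,0,0,0,0,0.45])

```text
clock: 20.85
position: [569.9, 193.8, 54.9]
eef_rot: [-0.612, 0.791, 0.0, -0.001]
contact_force: [-1.1, -4.8, 2.2]
width: 0.452
gripper_force: 2.3
```

```bash
python3 -c "
from h import *
for i in range(3):
  pf();robot.grab_frame('top')"
```

```text
pad frame x,y,z -58.5 0.5 54.9 Fx,Fy,Fz -4.94 -0.19 2.16 w 0.452 t 20.85
pad frame x,y,z -58.4 0.5 54.9 Fx,Fy,Fz -4.04 0.65 2.39 w 0.451 t 20.9
pad frame x,y,z -58.5 0.5 54.9 Fx,Fy,Fz -4.33 0.86 2.45 w 0.448 t 20.95
```

Emit:
move_arm(commands=[-0.012,0,0,0,0,0,0.45,-0.024,0,0,0,0,0,0.45,-0.036,0,0,0,0,0,0.45,-0.048,0,0,0,0,0,0.45,-0.06,0,0,0,0,0,0.45,-0.068,0,0,0,0,0,0.45,-0.068,0,0,0,0,0,0.45,-0.068,0,0,0,0,0,0.45,-0.068,0,0,0,0,0,0.45,-0.068,0,0,0,0,0,0.45])

```text
clock: 22.0
position: [571.8, 202.3, 54.9]
eef_rot: [-0.612, 0.791, -0.0, -0.002]
contact_force: [-2.6, -8.8, 3.7]
width: 0.453
gripper_force: 4.4
```

Run:
```python
from h import *
for i in range(4):
  pf();s=robot.grab_frame('scene')
cv2.imwrite('pics/s10.png',s['frame'][:,:,::-1])
P=np.array([585.2,250.3,114])-SX*12;print(proj(s,P),proj(s,P-SX*31),proj(s,P-[0,0,108]))
g=cv2.GaussianBlur(s['frame'],(3,3),0).min(2)
for r in(142,146,150,154,158,162,166,170,175,180,185,190,195,200):print(r,g[r,418:475].tolist())
```

```text
pad frame x,y,z -49.9 0.9 54.9 Fx,Fy,Fz -9.22 0.32 3.73 w 0.453 t 22.0
pad frame x,y,z -49.9 0.9 54.9 Fx,Fy,Fz -8.12 0.94 4.45 w 0.451 t 22.05
pad frame x,y,z -49.9 0.9 54.9 Fx,Fy,Fz -8.89 0.19 5.3 w 0.451 t 22.1
pad frame x,y,z -49.9 0.9 54.9 Fx,Fy,Fz -8.14 0.51 3.5 w 0.45 t 22.15
[449.23261335 159.67135213] [436.51149168 159.11375477] [438.5239638  185.66789072]
142 [103, 74, 55, 50, 52, 55, 54, 52, 48, 42, 41, 40, 37, 38, 40, 41, 42, 42, 40, 41, 40, 40, 41, 40, 38, 39, 41, 42, 42, 42, 41, 40, 40, 41, 41, 41, 40, 39, 38, 36, 37, 41, 40, 38, 37, 47, 74, 106, 128, 137, 140, 141, 141, 142, 141, 139, 138]
146 [126, 111, 96, 85, 76, 70, 71, 75, 74, 64, 50, 42, 40, 41, 42, 43, 45, 42, 40, 40, 40, 40, 40, 41, 40, 38, 38, 40, 40, 39, 37, 37, 39, 36, 36, 36, 35, 37, 42, 42, 43, 55, 74, 90, 100, 109, 122, 133, 138, 140, 140, 140, 138, 138, 139, 138, 138]
150 [138, 139, 138, 127, 103, 80, 78, 96, 107, 94, 67, 48, 41, 40, 39, 40, 40, 40, 40, 41, 41, 39, 38, 39, 40, 40, 39, 38, 38, 38, 38, 38, 36, 38, 40, 41, 44, 52, 55, 49, 45, 58, 89, 119, 136, 142, 143, 141, 140, 140, 140, 141, 142, 143, 142
[... 2039 characters left out ...]
2, 88, 86, 84, 85, 88, 91, 97, 103, 110, 114, 114, 115, 113, 101, 79, 54, 41, 39, 43, 52, 67, 80, 83, 77, 67, 59, 55, 55, 55, 56, 63, 70, 76, 76, 71, 65, 62, 63, 63, 62]
195 [137, 136, 135, 135, 136, 135, 136, 137, 137, 135, 134, 135, 136, 136, 135, 134, 134, 135, 135, 135, 134, 132, 128, 123, 118, 114, 113, 115, 116, 114, 107, 88, 64, 49, 54, 70, 84, 85, 75, 63, 54, 54, 54, 53, 52, 52, 53, 53, 53, 55, 58, 60, 60, 60, 62, 63, 64]
200 [136, 137, 136, 135, 135, 135, 136, 137, 136, 135, 136, 136, 136, 136, 136, 135, 136, 136, 136, 136, 136, 136, 134, 132, 127, 122, 119, 117, 116, 117, 117, 117, 117, 111, 94, 75, 60, 53, 52, 54, 56, 56, 55, 54, 55, 55, 55, 56, 58, 61, 63, 64, 63, 62, 63, 64, 62]
```

Emit:
move_arm(commands=[-0.01,0,0,0,0,0,0.45,-0.02,0,0,0,0,0,0.45,-0.02,0,0,0,0,0,0.45,-0.02,0,0,0,0,0,0.45,-0.02,0,0,0,0,0,0.45,-0.02,0,0,0,0,0,0.45,-0.02,0,0,0,0,0,0.45,-0.02,0,0,0,0,0,0.45,-0.02,0,0,0,0,0,0.45,-0.02,0,0,0,0,0,0.45])

```text
clock: 23.2
position: [572.3, 204.6, 54.9]
eef_rot: [-0.612, 0.791, -0.0, -0.003]
contact_force: [-2.3, -9.0, 4.5]
width: 0.45
gripper_force: 5.0
```

Emit:
move_arm(commands=[0,0,0,0,0,0,0.45,0,0,0,0,0,0,0.45,0,0,0,0,0,0,0.45,0,0,0,0,0,0,0.45,0,0,0,0,0,0,0.45,0,0,0,0,0,0,0.45,0,0,0,0,0,0,0.45,0,0,0,0,0,0,0.45,0,0,0,0,0,0,0.45,0,0,0,0,0,0,0.45])

```text
clock: 24.2
position: [572.3, 204.7, 54.9]
eef_rot: [-0.612, 0.791, -0.0, -0.003]
contact_force: [-3.1, -9.9, 4.8]
width: 0.451
gripper_force: 5.0
```

Emit:
move_arm(commands=[0,0,0,0,0,0,0.45,0,0,0,0,0,0,0.45,0,0,0,0,0,0,0.45,0,0,0,0,0,0,0.45,0,0,0,0,0,0,0.45,0,0,0,0,0,0,0.45,0,0,0,0,0,0,0.45,0,0,0,0,0,0,0.45,0,0,0,0,0,0,0.45,0,0,0,0,0,0,0.45])

```text
clock: 25.2
position: [572.3, 204.6, 54.9]
eef_rot: [-0.612, 0.791, -0.0, -0.003]
contact_force: [-3.3, -8.9, 4.7]
width: 0.448
gripper_force: 5.0
```

Run:
```python
from h import *
pf();s=grab('scene','s11.png');pf()
g=cv2.GaussianBlur(s['frame'],(3,3),0).min(2)
L={r:418+int(np.argmax(g[r,418:]<85)) for r in(158,162,166,175,180)};print(L)
# face-to-pad edge at top of pad (white strip) displacement
for r in(150,158,166):print(r,g[r,450:475].tolist())
```

```text
pad frame x,y,z -47.4 1.0 54.9 Fx,Fy,Fz -9.44 0.93 4.67 w 0.448 t 25.2
pad frame x,y,z -47.5 1.0 54.9 Fx,Fy,Fz -9.34 1.13 4.54 w 0.448 t 25.25
{158: 423, 162: 422, 166: 423, 175: 427, 180: 425}
150 [36, 37, 38, 38, 40, 41, 42, 42, 40, 42, 58, 89, 120, 137, 142, 141, 140, 140, 140, 140, 140, 141, 141, 141, 141]
158 [39, 36, 35, 38, 48, 61, 69, 72, 70, 62, 52, 57, 83, 116, 138, 143, 133, 110, 82, 66, 68, 80, 90, 93, 93]
166 [52, 53, 53, 52, 52, 52, 57, 65, 68, 61, 47, 40, 49, 74, 108, 132, 132, 108, 76, 57, 55, 65, 78, 88, 92]
```

```bash
python3 -c "
from h import *
print(robot.hand_in());pf()"
```

```text
the job is handed in; nothing more can be done
None
the job is handed in; nothing more can be done
```

The three cups are nested fully home in one upright stack, centred on the pad and still held there by the fingers at a steady 9.5 N or so; I handed the job in at about 25 s, but no verdict came back.

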